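# Load the tube roller mixer from the foam tube case

## Robot

A 7-joint arm with a two-finger parallel gripper is mounted at the origin on a cart in front of the work surface, level with it; the furniture and walls round the work are solid. World frame = base frame: x ahead of the robot, y to its left, z up, the work surface at z = 0. Lengths are in m, angles in degrees, forces in N, time in s.
With the tool pointing down it reaches from about 0.425 to 0.875 m from the base axis. Payload 4.7 kg.
Tool frame: the origin (TCP) lies between the finger pads; the fingertips stand 17 mm ahead of it and the grasp point (between the pads) lies 2 mm behind it; z points along the fingers, y is the line along which they close (so a half turn about z gives the same grasp; the last joint's range is limited). The gripper opens to 87 mm and grips with 3 to 60 N. Pads are 19 mm wide; open, the fingers measure 117 mm over their backs; the gripper's body (75 mm by 190 mm) begins 51 mm behind the grasp point.
Start: joints at [-73.505, 18.392, -4.016, 83.108, 1.295, 78.541, -3.26], TCP at [0.176, 0.626, 0.24] pointing down, gripper open.
Joint ranges: [-163.93, 163.93], [-17.29, 119.83], [-79.2, 71.16], [3.27, 140.29], [-89.18, 269.18], [5.43, 117.66], [-154.24, 154.24]. Speed limits (degrees/s): [147.25, 147.25, 180, 180, 180, 180, 180].

## Interface

Orientations are given as [roll, pitch, yaw] about the fixed x, y, z axes, in that order (R = Rz(yaw) Ry(pitch) Rx(roll)).
In Python, from cell import env, cams gives the robot as it stands.
- The arm moves only by the shell command python3 -m pendant 'ROWS' [FORCE]. ROWS is JSON, a list of rows, each an object of numbers: "tx", "ty", "tz": the shift along the tool's x, y, z each as a share of 0.05 m, from -1 to 1; "spin": the turn about the tool's z as a share of 4 degrees, from -1 to 1; "claw": the closure, from 0 (fully open) to 1 (shut). A call has 1 to 10 rows; each row shifts and turns the commanded pose from where the row before left it, along the tool's axes as they then stand; what a row does not reach is not made up. A row lasts 1/8 s, in which the tool goes at most 62.5 mm and 10.7 degrees, less where a joint would pass 70% of its speed; a pose out of reach is approached as far as the arm can. A call with a number of a shift or a turn outside -1 to 1 is refused whole. A call with a gripper value outside its range is refused whole. The fingers move at their own pace and stop on an object; FORCE is the grip in N (left out, the last holds). Time passes only in rows, so rows that do not move let the fingers close. It gives the time, the measured TCP pose, the force, the opening and the grip force at its end, in the units of the state.
- env.get_obs(): the state, without advancing time (a new reading comes with each control period).
- cams.read_camera(name): name is "side" or "top"; returns the picture (420x560x3 uint8, red, green, blue); there is no depth.
- cams.camera_info(name): a dict with "fx", "fy", "cx", "cy" (pixels), "rvec" (rotation vector, rad) and "tvec" (3), from world to camera coordinates, as OpenCV has them. Camera axes: x right, y down, z forward; pixel columns grow to the right and rows downward; lengths in m; the calibration is good to about 2 mm. A picture is of the moment at which its call begins. camera_info takes no time and is no camera call.
- env.sign_off(): hands the job in; it is judged then, once.
The state is a dict: "time_s": time; "qpos": joint angles; "joint_velocities": joint speeds; "effort": joint torques, N m; "tool_pos": TCP position; "tool_rot": TCP orientation; "force": force on the tool from outside, world axes, zero at the start; "wrist_torque": the same for the moment, N m; "grip_width": finger opening in m; "grasp_force": force on a finger pad.
Only numpy, scipy, OpenCV 4.12 (cv2) and the standard library are available. Lean on these libraries where they do the work, as an engineer would, in place of code of your own. Each camera call takes 0.05 s, during which the arm holds its last target. There are 200 camera calls.

## Task

Switch the roller mixer off at its rotary handle, then pull every tube out of the foam case and lay each one lengthways in a groove of its own between the rollers. When all of them are on the rollers and lie still, switch the mixer back on. Leave the beaker, the reagent box and the gel bottle where they stand.

Things in the scene. Friction and masses are not known exactly. Their poses are not given: they have to be found in the camera images.
- tube_case: black open tube case with grey foam insert, fixed, 128 x 224 mm; origin under its middle on the table, x points away from the robot, y across the slots, z up. Foam from x = -10 to +52 mm, top 54 mm high. Four slots along x at y = -72, -24, +24, +72 mm, open at the top and front. The opened lid leans back behind x = +60 mm, 155 mm high
- case_well (a point): front face of the foam, mid-width, at the height of the tubes' axes (40 mm above the table); axes as tube_case. Tubes lie with the foot 56 mm inside (+x), the cap end 41 mm out (-x), over an open well: floor 36 mm below this point, front lip 60 mm in front, only 12 mm high
- case_slots (a point): middle of the foam at the tubes' axis height; axes as tube_case. Sprung foam cheeks squeeze each tube from both sides (about 11 N a side) and hold it by friction: a straight pull along the slot to -x takes 8 to 12 N, a little less if the cap is rocked up and down by some 5 mm on the way; once 55 mm out it is free
- roller_bed (a point): middle of the mixer's roller bed (low white frame, fixed), at the axis height of a tube lying in a groove, 58 mm above the table; x along the rollers, away from the robot, y across, z up. Eight grey rollers, 20 mm thick, 74 mm long (x = -37 to +37), tops at z = 0, 26 mm apart: seven grooves at y = -78, -52, -26, 0, 26, 52, 78 mm. The rollers do not turn here
- bed_front (a point): point 50 mm in front (-x) of roller_bed, same axes. A cap that overhangs the front of the rollers has free room for fingers here: the rollers' end cheek ends 7 mm behind this point and is 8 mm lower, the base is 32 mm lower. The grey switch box (60 mm high) stands at the bed's left, from y = +123 mm
- switch (a joint): angle of the mixer's black rotary handle: 0 = off (bar across the rollers, along y of roller_bed), 1.571 = on (bar in line with the rollers, along x); grows clockwise seen from above. Detents at both ends: once 0.2 rad past half-way (0.785) it snaps over by itself. Turning moment about 0.13 N m at the ends
- switch_grip (a point): middle of the handle's bar, on its vertical turning axis, 86 mm above the table; bar 62 mm long, 14 mm thick, from 69 to 99 mm above the table; box top under it at 60 mm. Turns with the handle: its y axis lies along the bar
- pipette_stand: fixed pipette stand between the case and the mixer, origin under its foot; post and two arms that reach 0.10 m to the right and 0.08 m to the left of it, 0.30 m high. Go round in front of it or above it
- tube0_mid (a point): sample tube, 97 mm long: round body 13 mm thick, orange cap 16 mm thick over the last 31 mm. Point on its axis, half-way along; z points along the tube to the cap end. About 20 g. At the start it lies in a slot of the case, its cap sticking out of the foam towards the robot, or it is absent
- tube1_mid (a point): another such tube, same size, point and axes as tube0_mid, or absent
- tube2_mid (a point): another such tube, same size, point and axes as tube0_mid, or absent
- tube3_mid (a point): another such tube, same size, point and axes as tube0_mid, or absent
- beaker: empty plastic beaker, 77 mm wide, 93 mm high, loose; origin under its centre. To be left alone
- reagent_box: cardboard reagent box 121 x 62 x 76 mm, loose; origin under its centre. To be left alone
- gel_bottle: pump bottle of hand gel, 60 x 77 mm, 173 mm high, loose; origin under its centre. To be left alone

How it is judged (in metres and radians):
On the way, in this order (a step that is already met when the one before it is completed fails the run):
1. the mixer is switched off (value of joint switch below 0.2 rad), for 0.2 s.
2. with the mixer off, every tube present lies in a groove of the roller bed, at rest (value of joint switch below 0.3 rad and x of tube0_mid in the frame of roller_bed between -0.032 and 0.032 m and y of tube0_mid in the frame of roller_bed between -0.088 and 0.088 m and z of tube0_mid in the frame of roller_bed between -0.005 and 0.005 m and angle between the z axis of each of tube0_mid, tube1_mid, tube2_mid, tube3_mid and the x axis of roller_bed, either way round below 0.12 rad and linear speed of each of tube0, tube1, tube2, tube3 below 0.05 m/s and x of tube1_mid in the frame of roller_bed between -0.032 and 0.032 m and y of tube1_mid in the frame of roller_bed between -0.088 and 0.088 m and z of tube1_mid in the frame of roller_bed between -0.005 and 0.005 m and x of tube2_mid in the frame of roller_bed between -0.032 and 0.032 m and y of tube2_mid in the frame of roller_bed between -0.088 and 0.088 m and z of tube2_mid in the frame of roller_bed between -0.005 and 0.005 m and x of tube3_mid in the frame of roller_bed between -0.032 and 0.032 m and y of tube3_mid in the frame of roller_bed between -0.088 and 0.088 m and z of tube3_mid in the frame of roller_bed between -0.005 and 0.005 m), for 0.3 s.
3. the mixer is switched on again (value of joint switch above 1.37 rad), for 0.2 s.
At the end, for the whole second after the job is handed in: the handle is within 0.2 rad of on, and every tube present lies at rest along a groove between two rollers: its middle within 32 mm of the bed's middle along the rollers, between the outer rollers, within 5 mm of the height of a tube in a groove, and within 0.12 rad of the rollers' direction (value of joint switch above 1.37 rad and x of tube0_mid in the frame of roller_bed between -0.032 and 0.032 m and y of tube0_mid in the frame of roller_bed between -0.088 and 0.088 m and z of tube0_mid in the frame of roller_bed between -0.005 and 0.005 m and angle between the z axis of each of tube0_mid, tube1_mid, tube2_mid, tube3_mid and the x axis of roller_bed, either way round below 0.12 rad and linear speed of each of tube0, tube1, tube2, tube3 below 0.05 m/s and x of tube1_mid in the frame of roller_bed between -0.032 and 0.032 m and y of tube1_mid in the frame of roller_bed between -0.088 and 0.088 m and z of tube1_mid in the frame of roller_bed between -0.005 and 0.005 m and x of tube2_mid in the frame of roller_bed between -0.032 and 0.032 m and y of tube2_mid in the frame of roller_bed between -0.088 and 0.088 m and z of tube2_mid in the frame of roller_bed between -0.005 and 0.005 m and x of tube3_mid in the frame of roller_bed between -0.032 and 0.032 m and y of tube3_mid in the frame of roller_bed between -0.088 and 0.088 m and z of tube3_mid in the frame of roller_bed between -0.005 and 0.005 m); the robot touches nothing.
It fails at once if the beaker is moved by more than 40 mm (distance of beaker from where it was at the start of the episode above 0.04 m).
It fails at once if the reagent box is moved by more than 40 mm (distance of reagent_box from where it was at the start of the episode above 0.04 m).
It fails at once if the gel bottle is moved by more than 40 mm (distance of gel_bottle from where it was at the start of the episode above 0.04 m).
Of tube0, tube1, tube2, tube3 only 3 to 4 are there at a start; the rules pass over those that are not, and their reading is None.
At some moment in a run one of tube0, tube1, tube2, tube3 may be knocked a few centimetres aside while the robot is not near it.
Once in a run the grip may slacken for a moment while it holds something.
It also fails if it takes over 210 s, if anything falls off the work surface, if the arm or the gripper's body presses on something with over 40 N, if the wrist force passes 120 N, or if a joint passes its speed limit or range.

## Working session

There is one attempt and no reset: what is moved stays moved. The work goes in short steps, Python scripts to look and compute and a shell command to move; the robot and the scene stay as the last step left them, time stands still between calls to the robot, and variables do not carry over. Pictures are saved under pics/ and viewed, at most 14 in all, crops included, and the job is handed in when it is done.

```bash
mkdir -p pics; ls
python3 - <<'E'
from cell import env,cams
import cv2
print(env.get_obs())
for n in("side","top"):
    im=cams.read_camera(n);cv2.imwrite(f"pics/{n}0.png",im[:,:,::-1]);print(n,cams.camera_info(n))
E
```

```text
pics
{'time_s': 0.0, 'qpos': array([-73.50570568,  18.44050932,  -4.0143212 ,  83.17509835,
         1.29405472,  78.53950821,  -3.25910672]), 'joint_velocities': array([-0.03001652, -0.04395907, -0.02847028,  0.02346887,  0.06165302,
        0.01692311,  0.01803687]), 'effort': array([ 8.59646898e-04, -4.91298401e+01, -4.03448185e-01, -3.12510216e+01,
       -6.39889506e-02,  4.41322848e-02,  1.79445210e-04]), 'tool_pos': array([0.17565682, 0.62527913, 0.23844315]), 'tool_rot': array([-1.79890068e+02,  5.13686196e-03,  1.64315021e+02]), 'force': array([ 0.68678683,  0.09656797, -0.02836312]), 'wrist_torque': array([-0.01085584, -0.03730404,  0.00526214]), 'grasp_force': 0.0, 'grip_width': 0.08692011498049061}
side {'fx': 541.5895921066317, 'fy': 541.5895921066317, 'cx': 287.7271470879659, 'cy': 195.97538840213667, 'rvec': array([ 2.54366299, -0.64882691,  0.1748803 ]), 'tvec': array([-0.54667159,  0.27587213,  1.63077461])}
top {'fx': 477.6760519752461, 'fy': 477.6760519752461, 'cx': 280.1806787798063, 'cy': 207.35529174646953, 'rvec': array([ 2.14057433, -2.09255868,  0.21454267]), 'tvec': array([-0.04256429,  0.63719784,  1.24296811])}
```

View pics/side0.png

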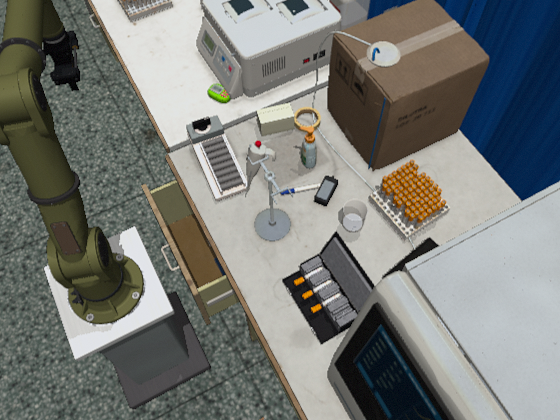

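View pics/top0.png

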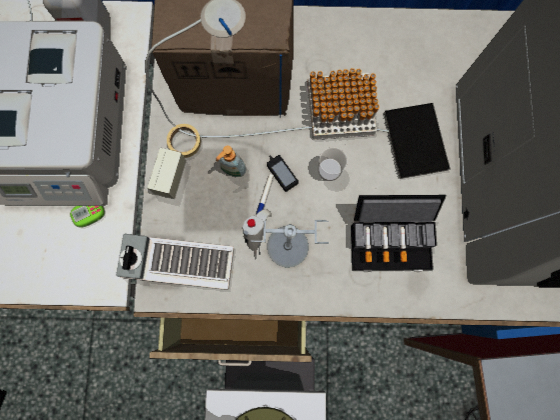

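The side view shows the mixer at (218,165), the stand at (272,225) and the case at (325,285). The top view shows three orange caps at (368,256), (386,256) and (403,256), with the rightmost slot empty. The mixer is at (188,263), and the black handle at (130,255). I'll zoom in on both and localise them.

```bash
cat > h.py <<'E'
import numpy as np,cv2
from cell import env,cams
def P(n):
    c=cams.camera_info(n);K=np.array([[c['fx'],0,c['cx']],[0,c['fy'],c['cy']],[0,0,1]]);R=cv2.Rodrigues(c['rvec'])[0];return K,R,c['tvec']
def ray(n,u,v,z):
    K,R,t=P(n);d=R.T@np.linalg.inv(K)@[u,v,1];o=-R.T@t;return (o+d*(z-o[2])/d[2])
def proj(n,p):
    K,R,t=P(n);q=K@(R@np.array(p)+t);return q[:2]/q[2]
def tri(us,ut):
    A=[];b=[]
    for n,u in(("side",us),("top",ut)):
        K,R,t=P(n);M=K@np.c_[R,t]
        for i in(0,1):
            r=u[i]*M[2]-M[i];A.append(r[:3]);b.append(-r[3])
    return np.linalg.lstsq(np.array(A),np.array(b),rcond=None)[0]
def orange(im,roi):
    x0,y0,x1,y1=roi;h=cv2.cvtColor(im[y0:y1,x0:x1],cv2.COLOR_RGB2HSV)
    m=cv2.inRange(h,(5,150,120),(25,255,255));n,_,s,c=cv2.connectedComponentsWithStats(m)
    return sorted([(c[i][0]+x0,c[i][1]+y0,int(s[i][4]),s[i][0]+x0,s[i][1]+y0,s[i][2],s[i][3]) for i in range(1,n) if s[i][4]>15])
E
python3 - <<'E'
from h import *
t=cv2.imread("pics/top0.png");s=cv2.imread("pics/side0.png")
a=cv2.resize(t[225:295,110:240],None,fx=6,fy=6,interpolation=cv2.INTER_CUBIC);cv2.imwrite("pics/mix.png",a)
a=cv2.resize(t[190:275,345:450],None,fx=7,fy=7,interpolation=cv2.INTER_CUBIC);cv2.imwrite("pics/case.png",a)
to=orange(t[:,:,::-1].copy(),(345,190,450,275));so=orange(s[:,:,::-1].copy(),(280,260,380,340))
print(to,so)
for i in range(min(len(to),len(so))): print(tri(so[i][:2],to[i][:2]),ray("top",*to[i][:2],.046))
E
```

```text
[(np.float64(368.44262295081967), np.float64(256.39344262295083), 61, np.int32(366), np.int32(251), np.int32(6), np.int32(11)), (np.float64(385.94444444444446), np.float64(256.14814814814815), 54, np.int32(383), np.int32(251), np.int32(6), np.int32(11)), (np.float64(403.5), np.float64(256.0), 60, np.int32(401), np.int32(251), np.int32(6), np.int32(11))] [(np.float64(298.5357142857143), np.float64(280.625), 56, np.int32(294), np.int32(277), np.int32(10), np.int32(9)), (np.float64(307.0689655172414), np.float64(293.98275862068965), 58, np.int32(302), np.int32(290), np.int32(11), np.int32(9)), (np.float64(315.7413793103448), np.float64(307.67241379310343), 58, np.int32(311), np.int32(304), np.int32(11), np.int32(9))]
[ 0.51112982 -0.27189353  0.04153338] [ 0.51113251 -0.27116836  0.046     ]
[ 0.51288178 -0.31975219  0.0413212 ] [ 0.5128807  -0.31882376  0.046     ]
[ 0.51430695 -0.36761731  0.04177162] [ 0.51436848 -0.3666411   0.046     ]
```

View pics/mix.png

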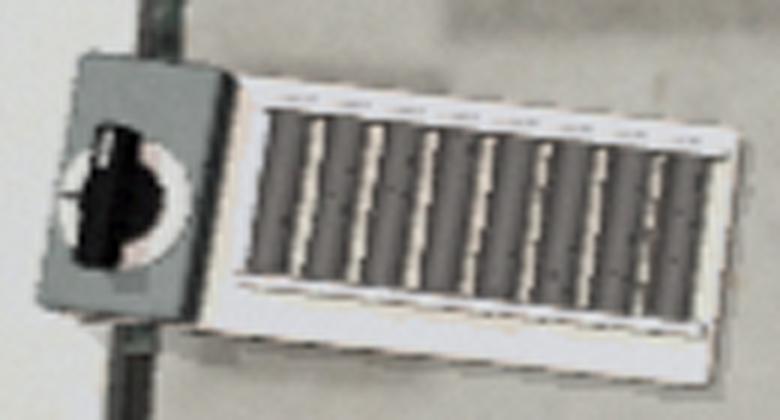

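View pics/case.png

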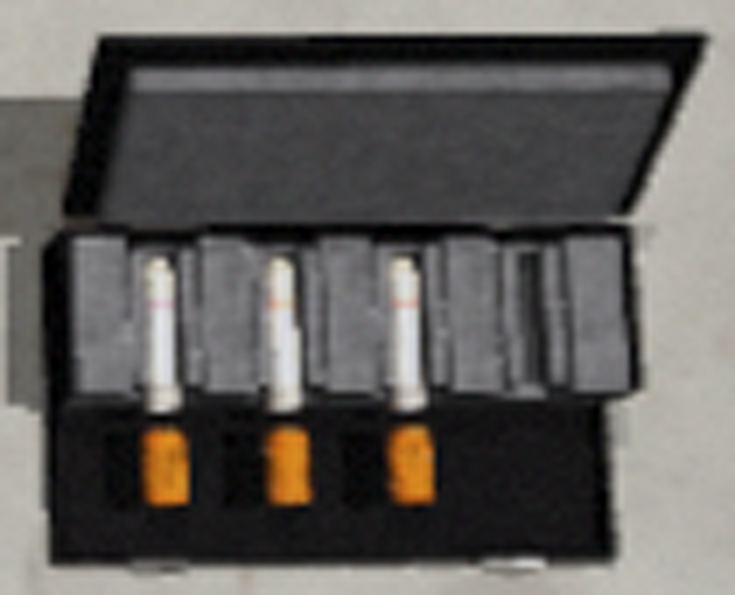

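The mixer crop shows the roller area with corners at about (272,110), (712,155), (690,320) and (250,275), and the handle bar running from (118,125) to (95,268), so it is on. The case crop shows tubes in the three left slots and the right one empty.

Run:
```python
from h import *
f=lambda u,v,z:ray("top",(u+.5)/6-.5+110,(v+.5)/6-.5+225,z)
C=[f(*c,.053) for c in((272,110),(712,155),(690,320),(250,275))]
print(np.round(C,4)); m=np.mean(C,0)
yv=(C[0]+C[3]-C[1]-C[2])/2;xv=(C[0]+C[1]-C[2]-C[3])/2
print("bed",m,np.linalg.norm(yv),np.linalg.norm(xv),np.degrees(np.arctan2(-yv[0],yv[1])),np.degrees(np.arctan2(xv[1],xv[0])))
for z in(.09,.099):
  a,b=f(118,125,z),f(95,268,z);print("bar",(a+b)/2,np.linalg.norm(a-b),np.degrees(np.arctan2((a-b)[1],(a-b)[0])))
# box corners z=.06, strips gaps
print([np.round(f(*c,.06),3) for c in((80,55),(235,72),(193,322),(38,305))])
for u,v in((310,195),(367,200),(423,208),(480,215),(536,225),(592,232),(650,238)): print(np.round(f(u,v,.05),4))
print(env.get_obs()['tool_rot'])
# stand, etc
print("stand foot",ray("top",288,250,.005), "stand top",ray("top",288,232,.3), "claw-armL",ray("top",253,228,.25),ray("side",258,148,.25))
```

```text
[[0.5339 0.3099 0.053 ]
 [0.518  0.1099 0.053 ]
 [0.444  0.1165 0.053 ]
 [0.4595 0.3142 0.053 ]]
bed [0.48884589 0.21261785 0.053     ] 0.19944401840891307 0.07436488176377293 -4.512448206600244 -4.195937554320227
bar [0.48996108 0.36956865 0.09      ] 0.06274043707613694 -4.271848026157878
bar [0.48915667 0.36671098 0.099     ] 0.06229053494494239 -4.27184802615789
[array([0.556, 0.397, 0.06 ]), array([0.55 , 0.326, 0.06 ]), array([0.438, 0.336, 0.06 ]), array([0.444, 0.405, 0.06 ])]
[0.4961 0.2907 0.05  ]
[0.4945 0.2648 0.05  ]
[0.4914 0.2394 0.05  ]
[0.4889 0.2135 0.05  ]
[0.485  0.1881 0.05  ]
[0.4824 0.1627 0.05  ]
[0.4803 0.1365 0.05  ]
[-1.79905802e+02  5.19926483e-03  1.64310549e+02]
stand foot [ 0.52818922 -0.0527705   0.005     ] stand top [ 0.53493316 -0.04676656  0.3       ] claw-armL [0.54995892 0.03369013 0.25      ] [0.56452606 0.07469493 0.25      ]
```

```bash
cat > go.py <<'E'
# go.py x y z yaw : shift/turn needed in tool units (translation in axes before any spin, and after the spin)
import sys,numpy as np
from scipy.spatial.transform import Rotation as R
from cell import env
o=env.get_obs();t=list(map(float,sys.argv[1:5]))
d=np.array(t[:3])-o['tool_pos'];r=R.from_euler('xyz',o['tool_rot'],degrees=True)
dy=(t[3]-o['tool_rot'][2]+180)%360-180
r2=R.from_euler('z',dy,degrees=True)*r
print("now",o['tool_pos'].round(4),o['tool_rot'].round(1),"w",round(o['grip_width'],4),"t",round(o['time_s'],1),"q7",round(o['qpos'][6],1),"F",o['force'].round(1))
print("spin units %.2f"%(-dy/4),"pre",(r.inv().apply(d)/.05).round(2),"post",(r2.inv().apply(d)/.05).round(2))
E
python3 -m pendant '[{"spin":-0.95},{"spin":-0.95},{"spin":-0.95},{"tx":-0.94,"ty":-0.67},{"tx":-0.94,"ty":-0.67},{"tx":-0.94,"ty":-0.67},{"tx":-0.94,"ty":-0.67},{"tx":-0.94,"ty":-0.67},{"tx":-0.94,"ty":-0.67},{"tx":-0.94,"ty":-0.67}]' 40
python3 -m pendant '[{"claw":0.2},{"claw":0.2},{"claw":0.2}]'
python3 go.py .489 .3667 .09 175.7
```

```text
now [0.1757 0.6253 0.2386] [-179.9    0.   164.3] w 0.0869 t 0.1 q7 -3.3 F [0.8 0.2 0. ]
spin units -2.85 pre [-7.43 -3.28  2.98] post [-6.64 -4.68  2.98]invalid input at $[0]: expected keys tx, ty, tz, spin, claw
invalid input at $[0]: expected keys tx, ty, tz, spin, claw
```

```bash
python3 -m pendant '[{"tx":0,"ty":0,"tz":0,"spin":-0.95,"claw":0},{"tx":0,"ty":0,"tz":0,"spin":-0.95,"claw":0},{"tx":0,"ty":0,"tz":0,"spin":-0.95,"claw":0},{"tx":-0.94,"ty":-0.67,"tz":0,"spin":0,"claw":0},{"tx":-0.94,"ty":-0.67,"tz":0,"spin":0,"claw":0},{"tx":-0.94,"ty":-0.67,"tz":0,"spin":0,"claw":0.3},{"tx":-0.94,"ty":-0.67,"tz":0,"spin":0,"claw":0.3},{"tx":-0.94,"ty":-0.67,"tz":0,"spin":0,"claw":0.3},{"tx":-0.94,"ty":-0.67,"tz":0,"spin":0,"claw":0.3},{"tx":-0.94,"ty":-0.67,"tz":0,"spin":0,"claw":0.3}]' 40
python3 -m pendant '[{"tx":0,"ty":0,"tz":0,"spin":0,"claw":0.3},{"tx":0,"ty":0,"tz":0,"spin":0,"claw":0.3},{"tx":0,"ty":0,"tz":0,"spin":0,"claw":0.3}]'
python3 go.py .489 .3667 .09 175.7
```

```text
time_s: 1.35
tool_pos: [0.4873, 0.3659, 0.2393]
tool_rot: [-180.0, -0.0, 175.7]
force: [0.0, 0.3, -0.7]
grip_width: 0.0617
grasp_force: 0.0
time_s: 1.72
tool_pos: [0.4849, 0.3689, 0.2393]
tool_rot: [180.0, -0.1, 175.9]
force: [-0.1, -0.2, -0.1]
grip_width: 0.061
grasp_force: 0.0
now [0.4849 0.3689 0.2393] [ 1.800e+02 -1.000e-01  1.759e+02] w 0.061 t 1.7 q7 47.6 F [-0.1 -0.2 -0.1]
spin units 0.05 pre [-0.09 -0.04  2.99] post [-0.09 -0.04  2.99]
```

```bash
python3 -m pendant '[{"tx":-0.09,"ty":-0.04,"tz":0.7,"spin":0,"claw":0.3},{"tx":0,"ty":0,"tz":0.7,"spin":0,"claw":0.3},{"tx":0,"ty":0,"tz":0.6,"spin":0,"claw":0.3},{"tx":0,"ty":0,"tz":0.5,"spin":0,"claw":0.3},{"tx":0,"ty":0,"tz":0.48,"spin":0,"claw":0.3},{"tx":0,"ty":0,"tz":0,"spin":0,"claw":0.3},{"tx":0,"ty":0,"tz":0,"spin":0,"claw":1},{"tx":0,"ty":0,"tz":0,"spin":0,"claw":1},{"tx":0,"ty":0,"tz":0,"spin":0,"claw":1},{"tx":0,"ty":0,"tz":0,"spin":0,"claw":1}]' 30
python3 -m pendant '[{"tx":0,"ty":0,"tz":0,"spin":0,"claw":1},{"tx":0,"ty":0,"tz":0,"spin":0,"claw":1},{"tx":0,"ty":0,"tz":0,"spin":0,"claw":1}]'
```

```text
time_s: 2.98
tool_pos: [0.4909, 0.3652, 0.0911]
tool_rot: [180.0, 0.0, 175.7]
force: [0.1, 0.3, 0.3]
grip_width: 0.0285
grasp_force: 0.0
time_s: 3.35
tool_pos: [0.4912, 0.3708, 0.0911]
tool_rot: [179.5, 0.2, 175.8]
force: [5.0, 12.4, -6.7]
grip_width: 0.0136
grasp_force: 30.0
```

```bash
python3 -m pendant '[{"tx":0,"ty":0.1,"tz":0,"spin":0,"claw":1},{"tx":0,"ty":0,"tz":0,"spin":-1,"claw":1},{"tx":0,"ty":0,"tz":0,"spin":-1,"claw":1},{"tx":0,"ty":0,"tz":0,"spin":-1,"claw":1},{"tx":0,"ty":0,"tz":0,"spin":-1,"claw":1},{"tx":0,"ty":0,"tz":0,"spin":-1,"claw":1},{"tx":0,"ty":0,"tz":0,"spin":0,"claw":1}]'
```

```text
time_s: 4.22
tool_pos: [0.4912, 0.3717, 0.091]
tool_rot: [179.9, 0.1, -164.3]
force: [1.6, 4.4, -0.6]
grip_width: 0.0135
grasp_force: 30.0
```

Good. I'll keep turning.

```bash
python3 -m pendant '[{"tx":0,"ty":0,"tz":0,"spin":-1,"claw":1},{"tx":0,"ty":0,"tz":0,"spin":-1,"claw":1},{"tx":0,"ty":0,"tz":0,"spin":-1,"claw":1},{"tx":0,"ty":0,"tz":0,"spin":-1,"claw":1},{"tx":0,"ty":0,"tz":0,"spin":-1,"claw":1},{"tx":0,"ty":0,"tz":0,"spin":-1,"claw":1},{"tx":0,"ty":0,"tz":0,"spin":-1,"claw":1},{"tx":0,"ty":0,"tz":0,"spin":-1,"claw":1},{"tx":0,"ty":0,"tz":0,"spin":-1,"claw":1},{"tx":0,"ty":0,"tz":0,"spin":-1,"claw":1}]'
python3 -m pendant '[{"tx":0,"ty":0,"tz":0,"spin":-1,"claw":1},{"tx":0,"ty":0,"tz":0,"spin":-1,"claw":1},{"tx":0,"ty":0,"tz":0,"spin":-1,"claw":1},{"tx":0,"ty":0,"tz":0,"spin":-1,"claw":1},{"tx":0,"ty":0,"tz":0,"spin":-1,"claw":1},{"tx":0,"ty":0,"tz":0,"spin":-1,"claw":1},{"tx":0,"ty":0,"tz":0,"spin":-1,"claw":1},{"tx":0,"ty":0,"tz":0,"spin":0,"claw":1}]'
python3 go.py .489 .3667 .09 -94.3
```

```text
time_s: 5.48
tool_pos: [0.4902, 0.373, 0.091]
tool_rot: [179.9, 0.2, -124.1]
force: [-0.9, 6.9, -1.4]
grip_width: 0.0141
grasp_force: 30.0
time_s: 6.48
tool_pos: [0.4892, 0.3734, 0.091]
tool_rot: [179.9, 0.2, -96.2]
force: [-2.7, 7.3, 0.3]
grip_width: 0.014
grasp_force: 30.0
now [0.4892 0.3734 0.091 ] [179.9   0.2 -96.2] w 0.014 t 6.5 q7 132.3 F [-2.7  7.3  0.3]
spin units -0.47 pre [ 0.13 -0.01  0.02] post [ 0.13 -0.01  0.02]
```

```bash
python3 -m pendant '[{"tx":0,"ty":0,"tz":0,"spin":0,"claw":0.6},{"tx":0,"ty":0,"tz":0,"spin":0,"claw":0.6},{"tx":0,"ty":0,"tz":0,"spin":0,"claw":0.6},{"tx":0,"ty":0,"tz":-0.6,"spin":0,"claw":0.6},{"tx":0,"ty":0,"tz":-0.9,"spin":0,"claw":0.6},{"tx":0,"ty":0,"tz":-0.9,"spin":1,"claw":0.6},{"tx":0,"ty":0,"tz":-0.6,"spin":1,"claw":0.6},{"tx":0,"ty":0,"tz":0,"spin":1,"claw":0.6},{"tx":0,"ty":0,"tz":0,"spin":1,"claw":0.6},{"tx":0,"ty":0,"tz":0,"spin":1,"claw":0.55}]'
python3 -m pendant '[{"tx":0,"ty":0,"tz":0,"spin":1,"claw":0.55},{"tx":0,"ty":0,"tz":0,"spin":1,"claw":0.55},{"tx":0,"ty":0,"tz":0,"spin":1,"claw":0.55},{"tx":0,"ty":0,"tz":0,"spin":1,"claw":0.55},{"tx":0,"ty":0,"tz":0,"spin":1,"claw":0.55},{"tx":0,"ty":0,"tz":0,"spin":1,"claw":0.55},{"tx":0,"ty":0,"tz":0,"spin":1,"claw":0.55},{"tx":0,"ty":0,"tz":0,"spin":1,"claw":0.55},{"tx":0,"ty":0,"tz":0,"spin":1,"claw":0.55},{"tx":0,"ty":0,"tz":0,"spin":1,"claw":0.55}]'
python3 -m pendant '[{"tx":0,"ty":0,"tz":0,"spin":1,"claw":0.55},{"tx":0,"ty":0,"tz":0,"spin":1,"claw":0.55},{"tx":0,"ty":0,"tz":0,"spin":1,"claw":0.55},{"tx":0,"ty":0,"tz":0,"spin":1,"claw":0.55},{"tx":0,"ty":0,"tz":0,"spin":0.5,"claw":0.55},{"tx":0,"ty":0,"tz":0,"spin":0,"claw":0.55}]'
python3 go.py .43 .1 .24 181.9
python3 - <<'E'
from h import *
cv2.imwrite("pics/t2.png",cv2.resize(cams.read_camera("top")[170:300,100:460],None,fx=2.2,fy=2.2)[:,:,::-1])
E
```

```text
time_s: 7.72
tool_pos: [0.4913, 0.3693, 0.2406]
tool_rot: [-180.0, -0.0, -116.5]
force: [0.1, 0.9, -1.0]
grip_width: 0.0373
grasp_force: 0.0
time_s: 8.98
tool_pos: [0.4913, 0.3693, 0.2404]
tool_rot: [-180.0, -0.0, -156.5]
force: [-0.1, -0.2, -0.0]
grip_width: 0.0394
grasp_force: 0.0
time_s: 9.72
tool_pos: [0.4912, 0.3697, 0.2405]
tool_rot: [-180.0, -0.0, -174.3]
force: [0.2, -0.6, -0.3]
grip_width: 0.0394
grasp_force: 0.0
now [0.4912 0.3697 0.2405] [-180.    -0.  -174.3] w 0.0394 t 9.7 q7 56.6 F [ 0.2 -0.6 -0.3]
spin units 0.95 pre [ 1.75 -5.25  0.01] post [ 1.4  -5.35  0.01]
```

View pics/t2.png

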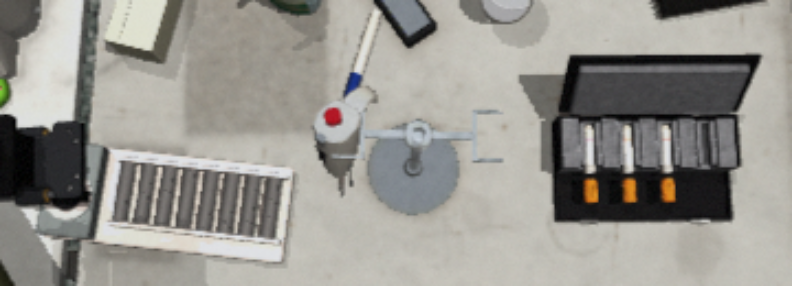

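The handle is hidden under the gripper. The tubes are still in place with caps at crop pixels (592,190), (629,190) and (668,190), and the stand and pipette clear the x=0.43 path.

```bash
python3 -m pendant '[{"tx":0,"ty":0,"tz":0,"spin":0.95,"claw":0.55},{"tx":0.35,"ty":-0.95,"tz":0,"spin":0,"claw":0.55},{"tx":0.35,"ty":-1,"tz":0,"spin":0,"claw":0.55},{"tx":0.35,"ty":-1,"tz":0,"spin":0,"claw":0.55},{"tx":0.35,"ty":-1,"tz":0,"spin":0,"claw":0.55},{"tx":0,"ty":-1,"tz":0,"spin":0,"claw":0.55},{"tx":0,"ty":-1,"tz":0,"spin":0,"claw":0.55},{"tx":0,"ty":-1,"tz":0,"spin":0,"claw":0.55},{"tx":0,"ty":-1,"tz":0,"spin":0,"claw":0.55},{"tx":0,"ty":-1,"tz":0,"spin":0,"claw":0.55}]'
python3 -m pendant '[{"tx":0,"ty":-1,"tz":0,"spin":0,"claw":0.55},{"tx":0,"ty":-1,"tz":0,"spin":0,"claw":0.55},{"tx":0,"ty":-1,"tz":0,"spin":0,"claw":0.55},{"tx":0,"ty":-0.8,"tz":0,"spin":0,"claw":0.55},{"tx":0,"ty":0,"tz":0,"spin":0,"claw":0.55}]'
python3 go.py .511 -.272 .042 181.9
```

```text
time_s: 11.02
tool_pos: [0.4359, -0.0813, 0.2409]
tool_rot: [180.0, 0.1, -178.0]
force: [0.6, -0.3, -0.0]
grip_width: 0.039
grasp_force: 0.0
time_s: 11.65
tool_pos: [0.4412, -0.2731, 0.2408]
tool_rot: [-179.9, -0.0, -178.4]
force: [-0.9, 0.4, -0.4]
grip_width: 0.039
grasp_force: 0.0
now [ 0.4412 -0.2731  0.2408] [-179.9   -0.  -178.4] w 0.039 t 11.7 q7 121.7 F [-0.9  0.4 -0.4]
spin units -0.08 pre [-1.4  -0.01  3.98] post [-1.4  -0.02  3.98]
```

```bash
python3 -m pendant '[{"tx":-0.7,"ty":0,"tz":0.5,"spin":0,"claw":0.55},{"tx":-0.7,"ty":0,"tz":0.9,"spin":0,"claw":0.55},{"tx":0,"ty":0,"tz":0.9,"spin":0,"claw":0.55},{"tx":0,"ty":0,"tz":0.7,"spin":0,"claw":0.55},{"tx":0,"ty":0,"tz":0.5,"spin":0,"claw":0.55},{"tx":0,"ty":0,"tz":0.46,"spin":0,"claw":0.55},{"tx":0,"ty":0,"tz":0,"spin":0,"claw":0.55},{"tx":0,"ty":0,"tz":0,"spin":0,"claw":0.55}]'
python3 -m pendant '[{"tx":0,"ty":0,"tz":0,"spin":0,"claw":1},{"tx":0,"ty":0,"tz":0,"spin":0,"claw":1},{"tx":0,"ty":0,"tz":0,"spin":0,"claw":1},{"tx":0,"ty":0,"tz":0,"spin":0,"claw":1}]' 40
```

```text
time_s: 12.65
tool_pos: [0.5131, -0.2667, 0.0434]
tool_rot: [180.0, 0.1, -178.0]
force: [0.3, -0.9, -0.4]
grip_width: 0.039
grasp_force: 0.0
time_s: 13.15
tool_pos: [0.5128, -0.269, 0.0432]
tool_rot: [-179.8, 0.1, -178.1]
force: [1.6, -5.2, 0.2]
grip_width: 0.0146
grasp_force: 40.0
```

```bash
python3 -m pendant '[{"tx":0,"ty":-0.05,"tz":0,"spin":0,"claw":1},{"tx":0.15,"ty":0,"tz":0,"spin":0,"claw":1},{"tx":0.15,"ty":0,"tz":0,"spin":0,"claw":1},{"tx":0.15,"ty":0,"tz":0,"spin":0,"claw":1},{"tx":0.15,"ty":0,"tz":0,"spin":0,"claw":1},{"tx":0.15,"ty":0,"tz":0,"spin":0,"claw":1},{"tx":0.15,"ty":0,"tz":0,"spin":0,"claw":1},{"tx":0.15,"ty":0,"tz":0,"spin":0,"claw":1}]'
python3 -m pendant '[{"tx":0.15,"ty":0,"tz":0,"spin":0,"claw":1},{"tx":0.15,"ty":0,"tz":0,"spin":0,"claw":1},{"tx":0.1,"ty":0,"tz":0,"spin":0,"claw":1},{"tx":0,"ty":0,"tz":0,"spin":0,"claw":1}]'
python3 - <<'E'
from h import *
cv2.imwrite("pics/a.png",cv2.resize(np.vstack([cams.read_camera("side")[250:350,250:390],cams.read_camera("top")[190:290,330:470]]),None,fx=3,fy=3)[:,:,::-1])
E
```

```text
time_s: 14.15
tool_pos: [0.4673, -0.271, 0.045]
tool_rot: [-179.8, 0.8, -178.0]
force: [13.9, -0.7, -0.6]
grip_width: 0.0143
grasp_force: 40.0
time_s: 14.65
tool_pos: [0.4385, -0.2711, 0.0419]
tool_rot: [179.9, -0.1, -178.1]
force: [0.3, -0.1, -1.2]
grip_width: 0.0144
grasp_force: 40.0
```

View pics/a.png

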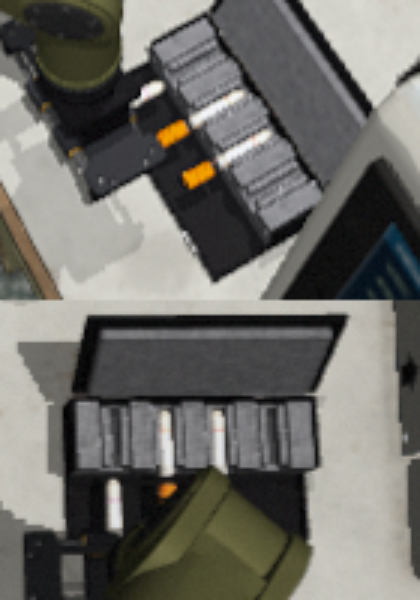

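The tube is clear of the foam, its foot at top-view pixel (367.7,250) and straight along the slot. The other two tubes are still seated. I'll measure the foot offset, then carry the tube over.

```bash
python3 - <<'E'
from h import *
f=ray("top",330+113/3,190+180/3,.042);o=env.get_obs();print(f,f-o['tool_pos'])
E
python3 -m pendant '[{"tx":0,"ty":0,"tz":-0.5,"spin":0,"claw":1},{"tx":0,"ty":0,"tz":-0.8,"spin":0,"claw":1},{"tx":0,"ty":0,"tz":-0.8,"spin":0,"claw":1},{"tx":0,"ty":0,"tz":-0.8,"spin":0,"claw":1},{"tx":0,"ty":0,"tz":-0.5,"spin":0,"claw":1},{"tx":0,"ty":0,"tz":0,"spin":0,"claw":1}]'
python3 go.py .431 .2444 .1 175.7
```

```text
[ 0.52899052 -0.27004371  0.042     ] [9.00097817e-02 1.42052430e-03 7.26288930e-05]
time_s: 15.5
tool_pos: [0.4407, -0.2725, 0.214]
tool_rot: [-180.0, 0.2, -178.1]
force: [0.5, 0.2, -0.4]
grip_width: 0.0138
grasp_force: 40.0
now [ 0.4407 -0.2725  0.214 ] [-180.     0.2 -178.1] w 0.0138 t 15.5 q7 122.9 F [ 0.5  0.2 -0.4]
spin units 1.55 pre [-0.14 10.34  2.27] post [ 0.98 10.3   2.27]
```

```bash
python3 -m pendant '[{"tx":0,"ty":0,"tz":-1,"spin":0.55,"claw":1},{"tx":0,"ty":0,"tz":-1,"spin":0.5,"claw":1},{"tx":0,"ty":0,"tz":-1,"spin":0.5,"claw":1},{"tx":0.1,"ty":0.7,"tz":0,"spin":0,"claw":1},{"tx":0.1,"ty":1,"tz":0,"spin":0,"claw":1},{"tx":0.1,"ty":1,"tz":0,"spin":0,"claw":1},{"tx":0.1,"ty":1,"tz":0,"spin":0,"claw":1},{"tx":0.1,"ty":1,"tz":0,"spin":0,"claw":1},{"tx":0.1,"ty":1,"tz":0,"spin":0,"claw":1},{"tx":0.1,"ty":1,"tz":0,"spin":0,"claw":1}]' 50
python3 -m pendant '[{"tx":0.1,"ty":1,"tz":0,"spin":0,"claw":1},{"tx":0.1,"ty":1,"tz":0,"spin":0,"claw":1},{"tx":0.1,"ty":1,"tz":0,"spin":0,"claw":1},{"tx":0,"ty":0.6,"tz":0.3,"spin":0,"claw":1},{"tx":0,"ty":0,"tz":1,"spin":0,"claw":1},{"tx":0,"ty":0,"tz":1,"spin":0,"claw":1},{"tx":0,"ty":0,"tz":1,"spin":0,"claw":1},{"tx":0,"ty":0,"tz":1,"spin":0,"claw":1},{"tx":0,"ty":0,"tz":0.6,"spin":0,"claw":1},{"tx":0,"ty":0,"tz":0,"spin":0,"claw":1}]'
python3 go.py .4237 .245 .061 175.7
python3 - <<'E'
from h import *
cv2.imwrite("pics/b.png",cv2.resize(np.hstack([cams.read_camera("side")[100:230,150:290],cams.read_camera("top")[215:345,110:250]]),None,fx=2.8,fy=2.8)[:,:,::-1])
E
```

```text
time_s: 16.75
tool_pos: [0.4293, 0.0662, 0.3607]
tool_rot: [-180.0, -0.2, 175.7]
force: [0.7, 0.0, -0.2]
grip_width: 0.014
grasp_force: 50.0
time_s: 18.0
tool_pos: [0.4258, 0.2434, 0.1136]
tool_rot: [-179.7, -0.4, 175.7]
force: [-0.2, -0.1, 0.5]
grip_width: 0.0139
grasp_force: 50.0
now [0.4258 0.2434 0.1136] [-179.7   -0.4  175.7] w 0.0139 t 18.0 q7 53.2 F [-0.2 -0.1  0.5]
spin units -0.00 pre [0.04 0.04 1.05] post [0.04 0.04 1.05]
```

View pics/b.png

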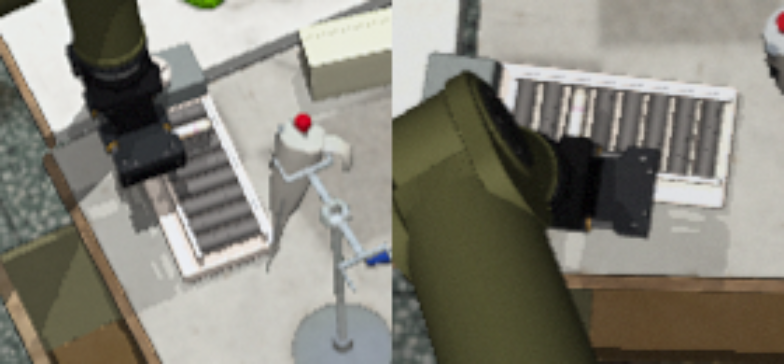

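The tube is still held and straight above the bed, with its foot at top-view pixel (177.5,247.9).

```bash
python3 - <<'E'
from h import *
a=np.radians(-4.3);c=np.array([.489,.214])
def bed(p): d=np.array(p[:2])-c;return d[0]*np.cos(a)+d[1]*np.sin(a),-d[0]*np.sin(a)+d[1]*np.cos(a)
o=env.get_obs()
for z in (.105,.112):
  f=ray("top",110+189/2.8,215+92/2.8,z);print(f,bed(f))
print(bed(o['tool_pos']))
E
python3 -m pendant '[{"tx":0,"ty":0.03,"tz":0.4,"spin":0,"claw":1},{"tx":0,"ty":0,"tz":0.3,"spin":0,"claw":1},{"tx":0,"ty":0,"tz":0.15,"spin":0,"claw":1},{"tx":0,"ty":0,"tz":0.1,"spin":0,"claw":1},{"tx":0,"ty":0,"tz":0,"spin":0,"claw":1}]'
```

```text
[0.51601802 0.23658971 0.105     ] (np.float64(0.025248222136436006), np.float64(0.02455190074779911))
[0.51523771 0.23509083 0.112     ] (np.float64(0.024582495127900842), np.float64(0.022998733826150156))
(np.float64(-0.06264292634586924), np.float64(0.02650829251905604))
time_s: 18.73
tool_pos: [0.4288, 0.2468, 0.0701]
tool_rot: [180.0, 0.0, 175.7]
force: [-0.4, -0.6, -0.9]
grip_width: 0.014
grasp_force: 50.0
```

```bash
python3 -m pendant '[{"tx":0.12,"ty":0,"tz":0.1,"spin":0,"claw":1},{"tx":0,"ty":0,"tz":0.06,"spin":0,"claw":1},{"tx":0,"ty":0,"tz":0,"spin":0,"claw":1},{"tx":0,"ty":0,"tz":0,"spin":0,"claw":1}]'
```

```text
time_s: 19.23
tool_pos: [0.4225, 0.2468, 0.062]
tool_rot: [-180.0, -0.0, 175.7]
force: [-2.1, -1.4, 1.1]
grip_width: 0.0138
grasp_force: 50.0
```

Light contact. I'll release slowly and lift.

```bash
python3 -m pendant '[{"tx":0,"ty":0,"tz":0.03,"spin":0,"claw":1},{"tx":0,"ty":0,"tz":0,"spin":0,"claw":1},{"tx":0,"ty":0,"tz":0,"spin":0,"claw":0.75},{"tx":0,"ty":0,"tz":0,"spin":0,"claw":0.6},{"tx":0,"ty":0,"tz":0,"spin":0,"claw":0.6},{"tx":0,"ty":0,"tz":0,"spin":0,"claw":0.6},{"tx":0,"ty":0,"tz":-0.6,"spin":0,"claw":0.6},{"tx":0,"ty":0,"tz":-1,"spin":0,"claw":0.55},{"tx":0,"ty":0,"tz":-1,"spin":0,"claw":0.55},{"tx":0,"ty":-0.5,"tz":-1,"spin":0,"claw":0.55}]'
python3 go.py .44 -.32 .24 181.9
```

```text
time_s: 20.48
tool_pos: [0.4205, 0.2236, 0.2422]
tool_rot: [179.9, 0.0, 175.9]
force: [0.7, -0.3, 0.0]
grip_width: 0.0389
grasp_force: 0.0
now [0.4205 0.2236 0.2422] [179.9   0.  175.9] w 0.0389 t 20.5 q7 54.5 F [ 0.7 -0.3  0. ]
spin units -1.50 pre [ -1.17 -10.82   0.03] post [ -0.03 -10.88   0.03]
```

```bash
python3 -m pendant '[{"tx":0,"ty":-0.8,"tz":0,"spin":-0.75,"claw":0.55},{"tx":-0.2,"ty":-1,"tz":0,"spin":-0.75,"claw":0.55},{"tx":0,"ty":-1,"tz":0,"spin":0,"claw":0.55},{"tx":0,"ty":-1,"tz":0,"spin":0,"claw":0.55},{"tx":0,"ty":-1,"tz":0,"spin":0,"claw":0.55},{"tx":0,"ty":-1,"tz":0,"spin":0,"claw":0.55},{"tx":0,"ty":-1,"tz":0,"spin":0,"claw":0.55},{"tx":0,"ty":-1,"tz":0,"spin":0,"claw":0.55},{"tx":0,"ty":-1,"tz":0,"spin":0,"claw":0.55},{"tx":0,"ty":-1,"tz":0,"spin":0,"claw":0.55}]'
python3 -m pendant '[{"tx":0,"ty":-1,"tz":0,"spin":0,"claw":0.55},{"tx":0,"ty":0,"tz":0,"spin":0,"claw":0.55},{"tx":0,"ty":0,"tz":0,"spin":0,"claw":0.55}]'
python3 go.py .513 -.3195 .042 181.9
python3 - <<'E'
from h import *
t=cams.read_camera("top");s=cams.read_camera("side")
for o in orange(t,(110,190,450,310)):print("top",np.round(o[:3],1))
for o in orange(s,(150,130,380,340)):print("side",np.round(o[:3],1))
cv2.imwrite("pics/c.png",np.vstack([cv2.resize(s[100:230,150:380],None,fx=2.3,fy=2.3),cv2.resize(t[215:345,110:340],None,fx=2.3,fy=2.3)])[:,:,::-1])
E
```

```text
time_s: 21.72
tool_pos: [0.4387, -0.2692, 0.2408]
tool_rot: [180.0, 0.1, -178.3]
force: [1.3, -0.3, -0.2]
grip_width: 0.0395
grasp_force: 0.0
time_s: 22.1
tool_pos: [0.4402, -0.3171, 0.2402]
tool_rot: [180.0, -0.0, -178.3]
force: [0.4, 0.6, -0.9]
grip_width: 0.039
grasp_force: 0.0
now [ 0.4402 -0.3171  0.2402] [ 180.    -0.  -178.3] w 0.039 t 22.1 q7 128.7 F [ 0.4  0.6 -0.9]
spin units -0.05 pre [-1.45 -0.1   3.96] post [-1.45 -0.1   3.96]
top [175.6 281.1  60. ]
top [385.8 255.9  53. ]
top [403.6 256.   60. ]
side [201.9 160.4  35. ]
side [309.5 136.3  85. ]
side [315.7 307.8  60. ]
```

View pics/c.png

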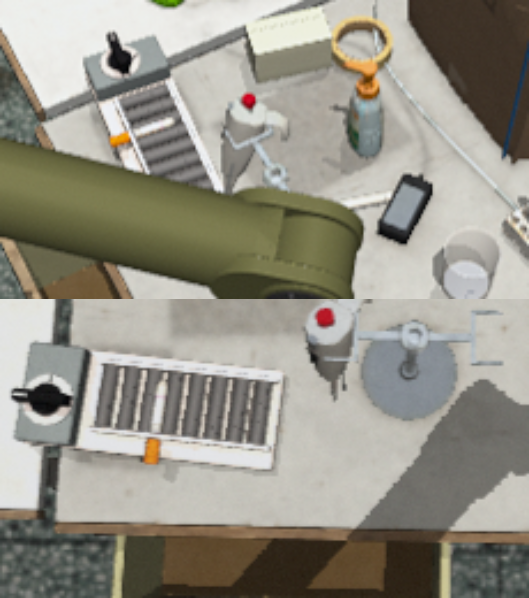

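Tube 1 lies in the third groove, its cap at top-view (175.6,281.1) in front of the frame. The handle is across the rollers, so it is off. Next is the middle tube.

```bash
python3 - <<'E'
from h import *
a=np.radians(-4.3);c=np.array([.489,.214])
p=ray("top",175.6,281.1,.064);d=p[:2]-c;print(p,d[0]*np.cos(a)+d[1]*np.sin(a),-d[0]*np.sin(a)+d[1]*np.cos(a))
E
python3 -m pendant '[{"tx":-0.7,"ty":-0.05,"tz":0.5,"spin":0,"claw":0.55},{"tx":-0.7,"ty":-0.05,"tz":0.9,"spin":0,"claw":0.55},{"tx":0,"ty":0,"tz":0.9,"spin":0,"claw":0.55},{"tx":0,"ty":0,"tz":0.7,"spin":0,"claw":0.55},{"tx":0,"ty":0,"tz":0.5,"spin":0,"claw":0.55},{"tx":0,"ty":0,"tz":0.46,"spin":0,"claw":0.55},{"tx":0,"ty":0,"tz":0,"spin":0,"claw":0.55},{"tx":0,"ty":0,"tz":0,"spin":0,"claw":0.55}]'
python3 -m pendant '[{"tx":0,"ty":0,"tz":0,"spin":0,"claw":1},{"tx":0,"ty":0,"tz":0,"spin":0,"claw":1},{"tx":0,"ty":0,"tz":0,"spin":0,"claw":1},{"tx":0,"ty":0,"tz":0,"spin":0,"claw":1}]' 55
```

```text
[0.43216951 0.24465104 0.064     ] -0.05896869890602343 0.026303679269213592
time_s: 23.2
tool_pos: [0.5112, -0.3201, 0.0435]
tool_rot: [-180.0, 0.1, -178.2]
force: [0.0, -1.0, 0.5]
grip_width: 0.0394
grasp_force: 0.0
time_s: 23.7
tool_pos: [0.5106, -0.3203, 0.0429]
tool_rot: [180.0, 0.0, -178.3]
force: [-0.0, 1.4, 2.3]
grip_width: 0.0139
grasp_force: 55.0
```

```bash
python3 -m pendant '[{"tx":0.1,"ty":0,"tz":0,"spin":0,"claw":1},{"tx":0.15,"ty":0,"tz":0,"spin":0,"claw":1},{"tx":0.15,"ty":0,"tz":0,"spin":0,"claw":1},{"tx":0.15,"ty":0,"tz":0,"spin":0,"claw":1},{"tx":0.15,"ty":0,"tz":0,"spin":0,"claw":1},{"tx":0.15,"ty":0,"tz":0,"spin":0,"claw":1},{"tx":0.15,"ty":0,"tz":0,"spin":0,"claw":1},{"tx":0.15,"ty":0,"tz":0,"spin":0,"claw":1},{"tx":0.15,"ty":0,"tz":0,"spin":0,"claw":1},{"tx":0.15,"ty":0,"tz":0,"spin":0,"claw":1}]'
python3 -m pendant '[{"tx":0,"ty":0,"tz":0,"spin":0,"claw":1},{"tx":0,"ty":0,"tz":-0.5,"spin":0,"claw":1},{"tx":0,"ty":0,"tz":-1,"spin":0,"claw":1},{"tx":0,"ty":0,"tz":-1,"spin":0.5,"claw":1},{"tx":0,"ty":0,"tz":-1,"spin":0.5,"claw":1},{"tx":0,"ty":0,"tz":-1,"spin":0.5,"claw":1},{"tx":0,"ty":0,"tz":-1,"spin":0,"claw":1},{"tx":0,"ty":0,"tz":-0.9,"spin":0,"claw":1},{"tx":0,"ty":0,"tz":0,"spin":0,"claw":1}]'
python3 - <<'E'
import numpy as np
a=np.radians(-4.3)
for g in(-.026,-.078):
  x=-.064;print(.489+x*np.cos(a)-g*np.sin(a),.214+x*np.sin(a)+g*np.cos(a))
E
python3 go.py .4232 .193 .115 175.7
```

```text
time_s: 24.95
tool_pos: [0.4366, -0.3228, 0.0423]
tool_rot: [180.0, -0.1, -178.3]
force: [0.2, -0.7, -0.5]
grip_width: 0.0143
grasp_force: 55.0
time_s: 26.08
tool_pos: [0.4388, -0.3241, 0.3659]
tool_rot: [-179.9, 0.3, 175.7]
force: [1.0, -0.8, -0.4]
grip_width: 0.0145
grasp_force: 55.0
0.4232307045569081 0.19287182504523195
0.41933181076193904 0.14101819810192595
now [ 0.4388 -0.3241  0.3659] [-179.9    0.3  175.7] w 0.0145 t 26.1 q7 122.0 F [ 1.  -0.8 -0.4]
spin units -0.01 pre [ 1.12 10.3   4.99] post [ 1.11 10.3   4.99]
```

```bash
python3 -m pendant '[{"tx":0.1,"ty":0.7,"tz":0,"spin":0,"claw":1},{"tx":0.1,"ty":1,"tz":0,"spin":0,"claw":1},{"tx":0.1,"ty":1,"tz":0,"spin":0,"claw":1},{"tx":0.1,"ty":1,"tz":0,"spin":0,"claw":1},{"tx":0.1,"ty":1,"tz":0,"spin":0,"claw":1},{"tx":0.1,"ty":1,"tz":0,"spin":0,"claw":1},{"tx":0.1,"ty":1,"tz":0,"spin":0,"claw":1},{"tx":0.1,"ty":1,"tz":0,"spin":0,"claw":1},{"tx":0.1,"ty":1,"tz":0,"spin":0,"claw":1},{"tx":0.1,"ty":1,"tz":0,"spin":0,"claw":1}]'
python3 -m pendant '[{"tx":0.1,"ty":0.6,"tz":0.4,"spin":0,"claw":1},{"tx":0,"ty":0,"tz":1,"spin":0,"claw":1},{"tx":0,"ty":0,"tz":1,"spin":0,"claw":1},{"tx":0,"ty":0,"tz":1,"spin":0,"claw":1},{"tx":0,"ty":0,"tz":1,"spin":0,"claw":1},{"tx":0,"ty":0,"tz":0.6,"spin":0,"claw":1},{"tx":0,"ty":0,"tz":0,"spin":0,"claw":1},{"tx":0,"ty":0,"tz":0,"spin":0,"claw":1}]'
python3 go.py .4232 .193 .061 175.7
python3 - <<'E'
from h import *
cv2.imwrite("pics/d.png",cv2.resize(cams.read_camera("top")[225:325,110:250],None,fx=5,fy=5)[:,:,::-1])
E
```

```text
time_s: 27.32
tool_pos: [0.4236, 0.1659, 0.3611]
tool_rot: [-179.9, -0.1, 175.7]
force: [1.5, 0.2, -0.3]
grip_width: 0.0143
grasp_force: 55.0
time_s: 28.32
tool_pos: [0.4219, 0.1951, 0.1133]
tool_rot: [180.0, 0.0, 175.7]
force: [-0.7, -0.3, 0.4]
grip_width: 0.0141
grasp_force: 55.0
now [0.4219 0.1951 0.1133] [180.    0.  175.7] w 0.0141 t 28.3 q7 57.9 F [-0.7 -0.3  0.4]
spin units -0.00 pre [-0.03 -0.04  1.05] post [-0.03 -0.04  1.05]
```

View pics/d.png

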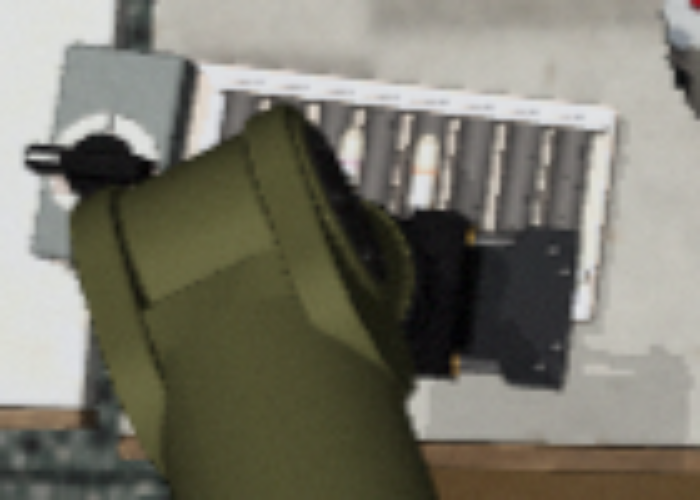

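The foot tip of the held tube is at crop (429,132), which is top-view (195.7,251.3). It is aligned with the rollers.

```bash
python3 - <<'E'
from h import *
a=np.radians(-4.3);c=np.array([.489,.214])
f=ray("top",195.7,251.3,.109);o=env.get_obs()
for p in(f,o['tool_pos']):
  d=p[:2]-c;print(p,d[0]*np.cos(a)+d[1]*np.sin(a),-d[0]*np.sin(a)+d[1]*np.cos(a))
E
python3 -m pendant '[{"tx":0,"ty":-0.04,"tz":0.4,"spin":0,"claw":1},{"tx":0,"ty":0,"tz":0.3,"spin":0,"claw":1},{"tx":0,"ty":0,"tz":0.15,"spin":0,"claw":1},{"tx":0,"ty":0,"tz":0,"spin":0,"claw":1},{"tx":0,"ty":0,"tz":0,"spin":0,"claw":1}]'
```

```text
[0.5077082 0.1880583 0.109    ] 0.020600615948021987 -0.024465958659661793
[0.4223869  0.19535431 0.11384702] -0.06502756630294192 -0.023587769975751544
time_s: 29.0
tool_pos: [0.4218, 0.1933, 0.0706]
tool_rot: [180.0, 0.0, 175.7]
force: [0.7, -0.0, -0.2]
grip_width: 0.0144
grasp_force: 55.0
```

```bash
python3 -m pendant '[{"tx":-0.04,"ty":0,"tz":0.1,"spin":0,"claw":1},{"tx":0,"ty":0,"tz":0.07,"spin":0,"claw":1},{"tx":0,"ty":0,"tz":0,"spin":0,"claw":1},{"tx":0,"ty":0,"tz":0,"spin":0,"claw":1}]'
```

```text
time_s: 29.5
tool_pos: [0.4237, 0.1932, 0.0618]
tool_rot: [180.0, 0.0, 175.7]
force: [1.0, 0.3, -0.1]
grip_width: 0.0137
grasp_force: 55.0
```

```bash
python3 -m pendant '[{"tx":0,"ty":0,"tz":0.03,"spin":0,"claw":1},{"tx":0,"ty":0,"tz":0,"spin":0,"claw":1},{"tx":0,"ty":0,"tz":0,"spin":0,"claw":0.75},{"tx":0,"ty":0,"tz":0,"spin":0,"claw":0.6},{"tx":0,"ty":0,"tz":0,"spin":0,"claw":0.6},{"tx":0,"ty":0,"tz":0,"spin":0,"claw":0.6},{"tx":0,"ty":0,"tz":-0.6,"spin":0,"claw":0.6},{"tx":0,"ty":0,"tz":-1,"spin":0,"claw":0.55},{"tx":0,"ty":0,"tz":-1,"spin":0,"claw":0.55},{"tx":-0.2,"ty":-0.5,"tz":-1,"spin":0,"claw":0.55}]'
python3 -m pendant '[{"tx":0,"ty":-0.8,"tz":0,"spin":-0.75,"claw":0.55},{"tx":0,"ty":-1,"tz":0,"spin":-0.75,"claw":0.55},{"tx":0,"ty":-1,"tz":0,"spin":0,"claw":0.55},{"tx":0,"ty":-1,"tz":0,"spin":0,"claw":0.55},{"tx":0,"ty":-1,"tz":0,"spin":0,"claw":0.55},{"tx":0,"ty":-1,"tz":0,"spin":0,"claw":0.55},{"tx":0,"ty":-1,"tz":0,"spin":0,"claw":0.55},{"tx":0,"ty":-1,"tz":0,"spin":0,"claw":0.55},{"tx":0,"ty":-1,"tz":0,"spin":0,"claw":0.55},{"tx":0,"ty":-1,"tz":0,"spin":0,"claw":0.55}]'
python3 -m pendant '[{"tx":0,"ty":-0.8,"tz":0,"spin":0,"claw":0.55},{"tx":0,"ty":0,"tz":0,"spin":0,"claw":0.55},{"tx":0,"ty":0,"tz":0,"spin":0,"claw":0.55}]'
python3 go.py .514 -.3675 .042 181.9
python3 - <<'E'
from h import *
a=np.radians(-4.3);c=np.array([.489,.214])
t=cams.read_camera("top")
for o in orange(t,(110,190,450,310)):
  z=.064 if o[0]<250 else .046;p=ray("top",*o[:2],z);d=p[:2]-c;print(np.round(o[:3],1),p.round(4),d[0]*np.cos(a)+d[1]*np.sin(a),-d[0]*np.sin(a)+d[1]*np.cos(a))
E
```

```text
time_s: 30.75
tool_pos: [0.4307, 0.1684, 0.2416]
tool_rot: [180.0, -0.0, 175.9]
force: [1.8, 0.2, -0.9]
grip_width: 0.039
grasp_force: 0.0
time_s: 32.0
tool_pos: [0.4391, -0.324, 0.2401]
tool_rot: [180.0, 0.0, -178.3]
force: [1.1, -0.0, 0.6]
grip_width: 0.0393
grasp_force: 0.0
time_s: 32.38
tool_pos: [0.4405, -0.3617, 0.2396]
tool_rot: [179.9, -0.0, -178.3]
force: [-0.6, 0.3, 0.5]
grip_width: 0.039
grasp_force: 0.0
now [ 0.4405 -0.3617  0.2396] [ 179.9   -0.  -178.3] w 0.039 t 32.4 q7 135.7 F [-0.6  0.3  0.5]
spin units -0.04 pre [-1.47 -0.16  3.95] post [-1.47 -0.17  3.95]
[175.6 281.1  60. ] [0.4321 0.2445 0.064 ] -0.05904245389839624 0.026159570464088375
[194.9 283.5  55. ] [0.4269 0.193  0.064 ] -0.06033463915256194 -0.025557241738099284
[403.6 255.6  55. ] [ 0.5155 -0.3669  0.046 ] 0.06999291040674666 -0.5772741047349375
```

```bash
python3 -m pendant '[{"tx":-0.7,"ty":-0.08,"tz":0.5,"spin":0,"claw":0.55},{"tx":-0.75,"ty":-0.08,"tz":0.9,"spin":0,"claw":0.55},{"tx":0,"ty":0,"tz":0.9,"spin":0,"claw":0.55},{"tx":0,"ty":0,"tz":0.7,"spin":0,"claw":0.55},{"tx":0,"ty":0,"tz":0.5,"spin":0,"claw":0.55},{"tx":0,"ty":0,"tz":0.45,"spin":0,"claw":0.55},{"tx":0,"ty":0,"tz":0,"spin":0,"claw":0.55},{"tx":0,"ty":0,"tz":0,"spin":0,"claw":0.55}]'
python3 -m pendant '[{"tx":0,"ty":0,"tz":0,"spin":0,"claw":1},{"tx":0,"ty":0,"tz":0,"spin":0,"claw":1},{"tx":0,"ty":0,"tz":0,"spin":0,"claw":1},{"tx":0,"ty":0,"tz":0,"spin":0,"claw":1}]' 55
python3 -m pendant '[{"tx":0.1,"ty":0,"tz":0,"spin":0,"claw":1},{"tx":0.15,"ty":0,"tz":0,"spin":0,"claw":1},{"tx":0.15,"ty":0,"tz":0,"spin":0,"claw":1},{"tx":0.15,"ty":0,"tz":0,"spin":0,"claw":1},{"tx":0.15,"ty":0,"tz":0,"spin":0,"claw":1},{"tx":0.15,"ty":0,"tz":0,"spin":0,"claw":1},{"tx":0.15,"ty":0,"tz":0,"spin":0,"claw":1},{"tx":0.15,"ty":0,"tz":0,"spin":0,"claw":1},{"tx":0.15,"ty":0,"tz":0,"spin":0,"claw":1},{"tx":0.15,"ty":0,"tz":0,"spin":0,"claw":1}]'
```

```text
time_s: 33.42
tool_pos: [0.514, -0.3685, 0.0436]
tool_rot: [-180.0, 0.1, -178.3]
force: [-1.0, 0.8, 0.5]
grip_width: 0.0394
grasp_force: 0.0
time_s: 33.92
tool_pos: [0.5134, -0.3682, 0.0429]
tool_rot: [180.0, 0.0, -178.3]
force: [-0.9, 1.1, 3.1]
grip_width: 0.0143
grasp_force: 55.0
time_s: 35.17
tool_pos: [0.4395, -0.3706, 0.0423]
tool_rot: [180.0, -0.1, -178.3]
force: [-0.3, 0.9, 0.1]
grip_width: 0.0137
grasp_force: 55.0
```

```bash
python3 -m pendant '[{"tx":0,"ty":0,"tz":0,"spin":0,"claw":1},{"tx":0,"ty":0,"tz":-0.5,"spin":0,"claw":1},{"tx":0,"ty":0,"tz":-1,"spin":0,"claw":1},{"tx":0,"ty":0,"tz":-1,"spin":0.5,"claw":1},{"tx":0,"ty":0,"tz":-1,"spin":0.5,"claw":1},{"tx":0,"ty":0,"tz":-1,"spin":0.5,"claw":1},{"tx":0,"ty":0,"tz":-1,"spin":0,"claw":1},{"tx":0,"ty":0,"tz":-0.9,"spin":0,"claw":1},{"tx":0,"ty":0,"tz":0,"spin":0,"claw":1}]'
python3 go.py .4203 .141 .115 175.7
```

```text
time_s: 36.3
tool_pos: [0.4414, -0.3722, 0.366]
tool_rot: [-179.8, 0.3, 175.7]
force: [-0.2, -0.7, -1.1]
grip_width: 0.014
grasp_force: 55.0
now [ 0.4414 -0.3722  0.366 ] [-179.8    0.3  175.7] w 0.014 t 36.3 q7 129.6 F [-0.2 -0.7 -1.1]
spin units -0.01 pre [ 1.22 10.22  4.98] post [ 1.22 10.22  4.98]
```

```bash
python3 -m pendant '[{"tx":0.1,"ty":0.7,"tz":0,"spin":0,"claw":1},{"tx":0.1,"ty":1,"tz":0,"spin":0,"claw":1},{"tx":0.1,"ty":1,"tz":0,"spin":0,"claw":1},{"tx":0.1,"ty":1,"tz":0,"spin":0,"claw":1},{"tx":0.1,"ty":1,"tz":0,"spin":0,"claw":1},{"tx":0.1,"ty":1,"tz":0,"spin":0,"claw":1},{"tx":0.05,"ty":1,"tz":0,"spin":0,"claw":1},{"tx":0.05,"ty":1,"tz":0,"spin":0,"claw":1},{"tx":0.1,"ty":1,"tz":0,"spin":0,"claw":1},{"tx":0.2,"ty":1,"tz":0,"spin":0,"claw":1}]'
python3 -m pendant '[{"tx":0.22,"ty":0.52,"tz":0.4,"spin":0,"claw":1},{"tx":0,"ty":0,"tz":1,"spin":0,"claw":1},{"tx":0,"ty":0,"tz":1,"spin":0,"claw":1},{"tx":0,"ty":0,"tz":1,"spin":0,"claw":1},{"tx":0,"ty":0,"tz":1,"spin":0,"claw":1},{"tx":0,"ty":0,"tz":0.6,"spin":0,"claw":1},{"tx":0,"ty":0,"tz":0,"spin":0,"claw":1},{"tx":0,"ty":0,"tz":0,"spin":0,"claw":1}]'
python3 go.py .4203 .141 .061 175.7
python3 - <<'E'
from h import *
cv2.imwrite("pics/e.png",cv2.resize(cams.read_camera("top")[225:325,110:250],None,fx=5,fy=5)[:,:,::-1])
E
```

```text
time_s: 37.55
tool_pos: [0.4265, 0.1181, 0.361]
tool_rot: [-179.9, -0.1, 175.7]
force: [0.7, 0.8, 0.2]
grip_width: 0.0142
grasp_force: 55.0
time_s: 38.55
tool_pos: [0.4185, 0.1437, 0.1133]
tool_rot: [180.0, 0.0, 175.7]
force: [0.1, 0.4, -0.5]
grip_width: 0.014
grasp_force: 55.0
now [0.4185 0.1437 0.1133] [180.    0.  175.7] w 0.014 t 38.5 q7 63.1 F [ 0.1  0.4 -0.5]
spin units -0.00 pre [-0.04 -0.05  1.05] post [-0.04 -0.05  1.05]
```

View pics/e.png

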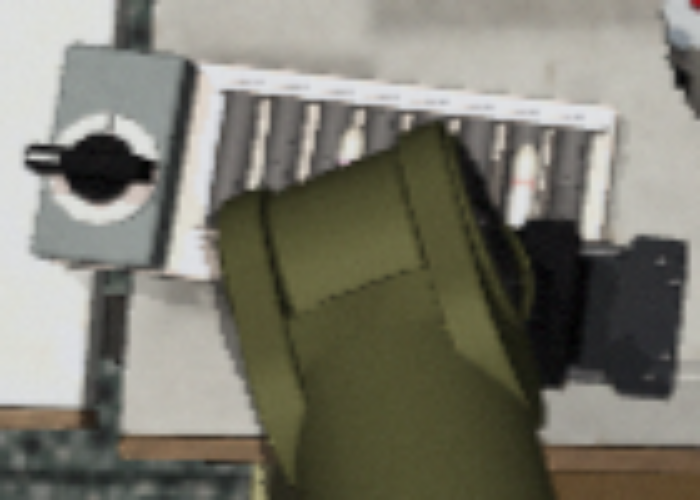

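The foot tip is at crop (526,142), top-view (215.1,253.3). It is straight and two grooves beyond the second tube.

```bash
python3 - <<'E'
from h import *
a=np.radians(-4.3);c=np.array([.489,.214])
f=ray("top",215.1,253.3,.109);o=env.get_obs()
for p in(f,o['tool_pos']):
  d=p[:2]-c;print(p,d[0]*np.cos(a)+d[1]*np.sin(a),-d[0]*np.sin(a)+d[1]*np.cos(a))
E
python3 -m pendant '[{"tx":-0.04,"ty":-0.05,"tz":0.4,"spin":0,"claw":1},{"tx":0,"ty":0,"tz":0.3,"spin":0,"claw":1},{"tx":0,"ty":0,"tz":0.15,"spin":0,"claw":1},{"tx":0,"ty":0,"tz":0,"spin":0,"claw":1},{"tx":0,"ty":0,"tz":0,"spin":0,"claw":1}]'
```

```text
[0.50366763 0.13758861 0.109     ] 0.020355571125902278 -0.0750965389502346
[0.41898881 0.14395059 0.11381407] -0.0645619038928884 -0.07510158435477624
time_s: 39.22
tool_pos: [0.4203, 0.1412, 0.0706]
tool_rot: [180.0, 0.0, 175.7]
force: [-0.3, -0.2, -0.3]
grip_width: 0.0142
grasp_force: 55.0
```

```bash
python3 -m pendant '[{"tx":0,"ty":0,"tz":0.1,"spin":0,"claw":1},{"tx":0,"ty":0,"tz":0.07,"spin":0,"claw":1},{"tx":0,"ty":0,"tz":0.03,"spin":0,"claw":1},{"tx":0,"ty":0,"tz":0,"spin":0,"claw":1},{"tx":0,"ty":0,"tz":0,"spin":0,"claw":0.75},{"tx":0,"ty":0,"tz":0,"spin":0,"claw":0.6},{"tx":0,"ty":0,"tz":0,"spin":0,"claw":0.6},{"tx":0,"ty":0,"tz":0,"spin":0,"claw":0.6}]'
python3 -m pendant '[{"tx":0,"ty":0,"tz":-0.6,"spin":0,"claw":0.6},{"tx":0,"ty":0,"tz":-1,"spin":0,"claw":0.6},{"tx":0,"ty":0,"tz":-1,"spin":0,"claw":0.6},{"tx":-0.3,"ty":0.3,"tz":-1,"spin":0,"claw":0.6},{"tx":-0.3,"ty":0.9,"tz":0,"spin":-1,"claw":0.6},{"tx":-0.3,"ty":0.9,"tz":0,"spin":-1,"claw":0.6},{"tx":-0.3,"ty":0.9,"tz":0,"spin":-1,"claw":0.6},{"tx":0,"ty":0.9,"tz":0,"spin":-1,"claw":0.6},{"tx":0,"ty":0.7,"tz":0,"spin":-1,"claw":0.6},{"tx":0,"ty":0,"tz":0,"spin":-1,"claw":0.6}]'
python3 go.py .490 .3705 .24 -94.3
```

```text
time_s: 40.22
tool_pos: [0.4197, 0.1407, 0.0599]
tool_rot: [-180.0, -0.0, 175.7]
force: [-0.1, 1.2, -0.3]
grip_width: 0.034
grasp_force: 0.0
time_s: 41.48
tool_pos: [0.4661, 0.3719, 0.2394]
tool_rot: [179.9, -0.1, -159.8]
force: [0.4, -0.4, -0.2]
grip_width: 0.0348
grasp_force: 0.0
now [0.4661 0.3719 0.2394] [ 1.799e+02 -1.000e-01 -1.598e+02] w 0.0348 t 41.5 q7 69.9 F [ 0.4 -0.4 -0.2]
spin units -16.37 pre [-0.44 -0.19 -0.01] post [-0.01 -0.48 -0.01]
```

```bash
python3 -m pendant '[{"tx":-0.44,"ty":-0.19,"tz":0,"spin":-1,"claw":0.6},{"tx":0,"ty":0,"tz":0,"spin":-1,"claw":0.6},{"tx":0,"ty":0,"tz":0,"spin":-1,"claw":0.6},{"tx":0,"ty":0,"tz":0,"spin":-1,"claw":0.6},{"tx":0,"ty":0,"tz":0,"spin":-1,"claw":0.6},{"tx":0,"ty":0,"tz":0,"spin":-1,"claw":0.6},{"tx":0,"ty":0,"tz":0,"spin":-1,"claw":0.6},{"tx":0,"ty":0,"tz":0,"spin":-1,"claw":0.6},{"tx":0,"ty":0,"tz":0,"spin":-1,"claw":0.6},{"tx":0,"ty":0,"tz":0,"spin":-1,"claw":0.6}]'
python3 -m pendant '[{"tx":0,"ty":0,"tz":0,"spin":-1,"claw":0.6},{"tx":0,"ty":0,"tz":0,"spin":-1,"claw":0.6},{"tx":0,"ty":0,"tz":0,"spin":-1,"claw":0.6},{"tx":0,"ty":0,"tz":0,"spin":-1,"claw":0.6},{"tx":0,"ty":0,"tz":0,"spin":-1,"claw":0.6},{"tx":0,"ty":0,"tz":0,"spin":-1,"claw":0.6},{"tx":0,"ty":0,"tz":0,"spin":-0.3,"claw":0.6},{"tx":0,"ty":0,"tz":0,"spin":0,"claw":0.6}]'
python3 go.py .490 .3705 .091 -94.3
python3 - <<'E'
from h import *
a=np.radians(-4.3);c=np.array([.489,.214])
t=cams.read_camera("top")
for o in orange(t,(110,190,450,310)):
  z=.064 if o[0]<250 else .046;p=ray("top",*o[:2],z);d=p[:2]-c;print(np.round(o[:3],1),p.round(4),d[0]*np.cos(a)+d[1]*np.sin(a),-d[0]*np.sin(a)+d[1]*np.cos(a))
cv2.imwrite("pics/f.png",cv2.resize(t[215:305,110:250],None,fx=5,fy=5)[:,:,::-1])
E
```

```text
time_s: 42.72
tool_pos: [0.4922, 0.3664, 0.2401]
tool_rot: [-180.0, -0.0, -120.1]
force: [-0.2, -0.2, -0.6]
grip_width: 0.0348
grasp_force: 0.0
time_s: 43.72
tool_pos: [0.4923, 0.3666, 0.2401]
tool_rot: [-180.0, -0.0, -95.1]
force: [-0.3, -0.8, -0.3]
grip_width: 0.0352
grasp_force: 0.0
now [0.4923 0.3666 0.2401] [-180.    -0.   -95.1] w 0.0352 t 43.7 q7 135.5 F [-0.3 -0.8 -0.3]
spin units -0.20 pre [-0.07  0.05  2.98] post [-0.07  0.05  2.98]
[175.5 281.2  62. ] [0.432  0.2448 0.064 ] -0.05918326466791025 0.026411213385200208
[195.  283.5  54. ] [0.427  0.1929 0.064 ] -0.060202541957277235 -0.025685180826645004
[214.3 286.   56. ] [0.4217 0.1415 0.064 ] -0.06171857658418002 -0.07736619709679161
```

View pics/f.png

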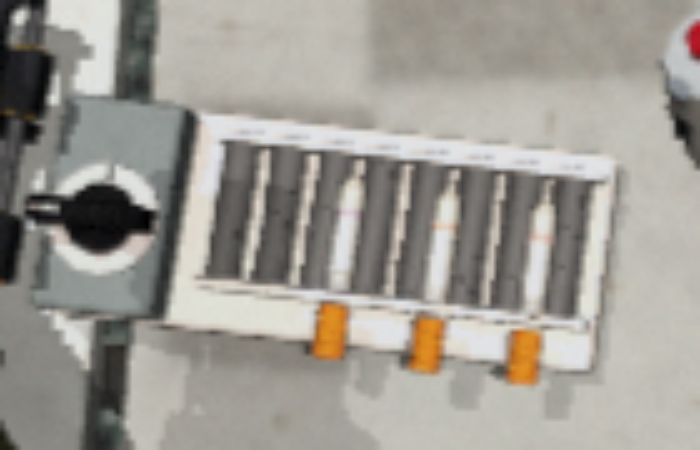

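All three tubes lie in grooves 26, -26 and -78 mm, with caps at crop (330,330), (427,345) and (523,356). The third sits a bit near the front limit, so I'll check the sensitivity.

Run:
```python
from h import *
K,R,t=P("top");print("cam",-R.T@t)
a=np.radians(-4.3)
f=lambda u,v,z:ray("top",(u+.5)/6-.5+110,(v+.5)/6-.5+225,z)
for z in(.05,.058):
  m=np.mean([f(*c,z) for c in((272,110),(712,155),(690,320),(250,275))],0);print(z,m)
c=m
g=lambda u,v,z:ray("top",(u+.5)/5-.5+110,(v+.5)/5-.5+215,z)
for foot,rear in (((354,162),(327,360)),((450,173),(424,373)),((546,180),(521,384))):
  for p in(g(*foot,.058),g(*rear,.058)):
    d=p[:2]-c[:2];print(d[0]*np.cos(a)+d[1]*np.sin(a),-d[0]*np.sin(a)+d[1]*np.cos(a))
```

```text
cam [ 0.377783  -0.0289436  1.3450817]
0.05 [0.48910376 0.21317872 0.05      ]
0.058 [0.48841611 0.21168308 0.058     ]
0.03319335159495686 0.02986796746270111
-0.07288960806906523 0.02950814902869503
0.0323429621637775 -0.022502243174050158
-0.0746337958783926 -0.022675128171346755
0.03364062715684793 -0.07452745721399281
-0.07533713929513915 -0.07463286582648154
```

```bash
python3 -m pendant '[{"tx":-0.08,"ty":0.05,"tz":0.7,"spin":-0.2,"claw":0.6},{"tx":0,"ty":0,"tz":0.7,"spin":0,"claw":0.6},{"tx":0,"ty":0,"tz":0.6,"spin":0,"claw":0.6},{"tx":0,"ty":0,"tz":0.5,"spin":0,"claw":0.6},{"tx":0,"ty":0,"tz":0.48,"spin":0,"claw":0.6},{"tx":0,"ty":0,"tz":0,"spin":0,"claw":0.6},{"tx":0,"ty":0,"tz":0,"spin":0,"claw":1},{"tx":0,"ty":0,"tz":0,"spin":0,"claw":1},{"tx":0,"ty":0,"tz":0,"spin":0,"claw":1},{"tx":0,"ty":0,"tz":0,"spin":0,"claw":1}]' 30
python3 -m pendant '[{"tx":0,"ty":0,"tz":0,"spin":1,"claw":1},{"tx":0,"ty":0,"tz":0,"spin":1,"claw":1},{"tx":0,"ty":0,"tz":0,"spin":1,"claw":1},{"tx":0,"ty":0,"tz":0,"spin":1,"claw":1},{"tx":0,"ty":0,"tz":0,"spin":1,"claw":1},{"tx":0,"ty":0,"tz":0,"spin":1,"claw":1},{"tx":0,"ty":0,"tz":0,"spin":1,"claw":1},{"tx":0,"ty":0,"tz":0,"spin":1,"claw":1},{"tx":0,"ty":0,"tz":0,"spin":1,"claw":1},{"tx":0,"ty":0,"tz":0,"spin":1,"claw":1}]'
```

```text
time_s: 45.02
tool_pos: [0.4889, 0.3715, 0.0921]
tool_rot: [179.9, 0.0, -94.3]
force: [-4.8, -0.2, 6.2]
grip_width: 0.0141
grasp_force: 30.0
time_s: 46.28
tool_pos: [0.4891, 0.3714, 0.0921]
tool_rot: [179.9, -0.0, -134.4]
force: [-4.4, -0.0, 6.0]
grip_width: 0.0138
grasp_force: 30.0
```

```bash
python3 -m pendant '[{"tx":0,"ty":0,"tz":0,"spin":1,"claw":1},{"tx":0,"ty":0,"tz":0,"spin":1,"claw":1},{"tx":0,"ty":0,"tz":0,"spin":1,"claw":1},{"tx":0,"ty":0,"tz":0,"spin":1,"claw":1},{"tx":0,"ty":0,"tz":0,"spin":1,"claw":1},{"tx":0,"ty":0,"tz":0,"spin":1,"claw":1},{"tx":0,"ty":0,"tz":0,"spin":1,"claw":1},{"tx":0,"ty":0,"tz":0,"spin":1,"claw":1},{"tx":0,"ty":0,"tz":0,"spin":1,"claw":1},{"tx":0,"ty":0,"tz":0,"spin":1,"claw":1}]'
python3 -m pendant '[{"tx":0,"ty":0,"tz":0,"spin":1,"claw":1},{"tx":0,"ty":0,"tz":0,"spin":1,"claw":1},{"tx":0,"ty":0,"tz":0,"spin":0.5,"claw":1},{"tx":0,"ty":0,"tz":0,"spin":0,"claw":0.6},{"tx":0,"ty":0,"tz":0,"spin":0,"claw":0.6},{"tx":0,"ty":0,"tz":0,"spin":0,"claw":0.6}]'
python3 -m pendant '[{"tx":0,"ty":0,"tz":-0.6,"spin":0,"claw":0.6},{"tx":0,"ty":0,"tz":-1,"spin":0,"claw":0.6},{"tx":0,"ty":0,"tz":-1,"spin":0,"claw":0.6},{"tx":0.4,"ty":0.7,"tz":-0.3,"spin":0,"claw":0.6},{"tx":0.4,"ty":0.7,"tz":0,"spin":0,"claw":0.6},{"tx":0.4,"ty":0.7,"tz":0,"spin":0,"claw":0.6},{"tx":0,"ty":0,"tz":0,"spin":0,"claw":0.6},{"tx":0,"ty":0,"tz":0,"spin":0,"claw":0.6}]'
python3 - <<'E'
from h import *
t=cams.read_camera("top");s=cams.read_camera("side")
print([np.round(o[:3],1) for o in orange(t,(110,190,450,310))])
cv2.imwrite("pics/g.png",np.vstack([cv2.resize(t[190:305,110:350],None,fx=2.5,fy=2.5),cv2.resize(s[90:205,150:390],None,fx=2.5,fy=2.5)])[:,:,::-1])
E
```

```text
time_s: 47.52
tool_pos: [0.4892, 0.3712, 0.0921]
tool_rot: [180.0, -0.1, -174.4]
force: [-4.3, -1.1, 6.3]
grip_width: 0.0138
grasp_force: 30.0
time_s: 48.28
tool_pos: [0.4905, 0.3708, 0.091]
tool_rot: [180.0, 0.0, 175.7]
force: [1.0, -0.1, 0.2]
grip_width: 0.032
grasp_force: 0.0
time_s: 49.28
tool_pos: [0.4388, 0.4794, 0.2358]
tool_rot: [-179.9, 0.0, 175.7]
force: [-0.4, 0.0, 0.2]
grip_width: 0.0348
grasp_force: 0.0
[array([175.7, 281.1,  59. ]), array([195. , 283.5,  54. ]), array([214.3, 286. ,  56. ])]
```

View pics/g.png

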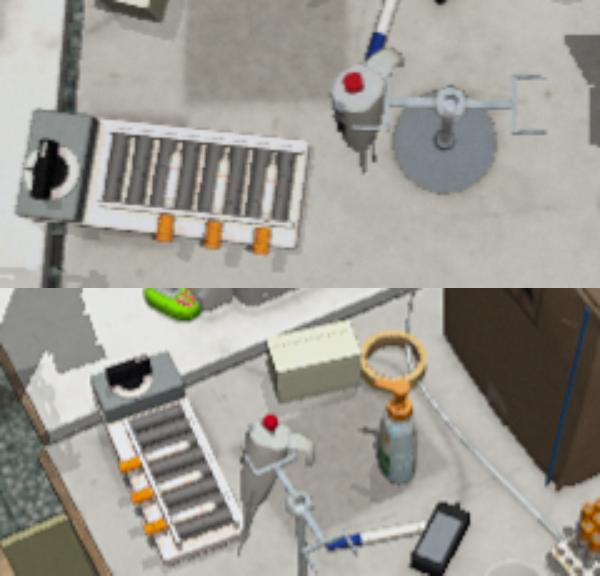

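The handle at crop (45,168) is in line with the rollers, so the mixer is on. All three tubes are still in their grooves and the arm is clear.

```bash
python3 -c "
from cell import env
print(env.sign_off())"
```

```text
the job is handed in; nothing more can be done
None
```

The job is handed in, but sign-off returned no verdict: the last camera views show the mixer switched back on, all three tubes each at rest in their own groove, and the arm clear, at about 49 s of the 210 s allowed.

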